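Find the socket for the saw bed's clamp nut

ROBOT

A 6-joint arm with a two-finger parallel gripper is mounted at the origin on the work surface. World frame = base frame: x ahead of the robot, y to its left, z up, the work surface at z = 0. Lengths are in mm, angles in degrees, forces in N, time in s.
With the tool pointing down it reaches from about 375 to 975 mm from the base axis. Payload 3.8 kg.
Tool frame: the origin (TCP) lies at the very end of the fingers, on their centre line; the grasp point (between the pads) lies 19 mm behind it; z points along the fingers, y is the direction in which the jaws open and shut (so a half turn about z gives the same grasp; the last joint's range is limited). The gripper opens to 88 mm and grips with 3 to 60 N. Pads are 18 mm wide; open, the fingers measure 123 mm over their backs; the gripper's body (75 mm by 187 mm) begins 45 mm behind the grasp point.
Start: joints at [-78.432, 15.12, 91.902, -0, 72.978, -2.114], TCP at [159.657, -655.841, 200.206] pointing down, gripper open.
Joint ranges: [-150.88, 150.88], [-54.13, 125.18], [17.81, 147.31], [-75.09, 255.09], [0, 152.58], [-146.25, 146.25]. Speed limits (degrees/s): [147.25, 147.25, 180, 180, 180, 180].

INTERFACE

Orientations are given as a 3x3 rotation matrix whose columns are the frame's x, y, z axes.
In Python, from bench import sensors, eyes, job gives the robot as it stands. The module is installed in compiled form; this text tells all that it offers.
- The arm moves only by the tool step_arm, never from a script. Its argument "commands" is a list that holds one entry, the list of rows, each a list of 6 numbers: the shift along the tool's x, y, z in mm, then the turn, a rotation vector about the tool's x, y, z in degrees. In form: [[[tx, ty, tz, ax, ay, az], ...]]. A call has 1 to 10 rows; each row is the pose to reach, as a shift and turn from the pose commanded when the call began, along the tool's axes at that moment; what a row does not reach only later rows make up. A row lasts 1/8 s, in which the tool goes at most 62.5 mm and 10.7 degrees, less where a joint would pass 70% of its speed; a pose out of reach is approached as far as the arm can. A call with a gripper value outside its range is refused whole. "hand" is the closure in counts, from 0 (fully open) to 255 (shut), set as the call begins (left out, the last holds). The fingers move at their own pace and stop on an object; "squeeze" is the grip in N (left out, the last holds). Time passes only in rows, so rows that repeat a pose let the fingers close. It gives the time, the measured TCP pose, the force and the opening at its end, in the units of the state.
- sensors.get_state(): the state, without advancing time (a new reading comes with each control period).
- eyes.get_image(name): name is "scene" or "top" or "wrist"; returns (picture, depth): 420x560x3 uint8, blue, green, red; 420x560 float32, mm along the optical axis (not along the pixel's ray), 0 where there is no reading.
- eyes.camera_params(name): a dict with "vertical_fov" (degrees; the focal length in pixels is half the picture's height over the tangent of half this angle, whatever the lens; pixels are square), "cx", "cy" (the principal point, pixels), "R" (3x3) and "t" (3): a world point X has camera coordinates R X + t. Camera axes: x right, y down, z forward; pixel columns grow to the right and rows downward; lengths in mm; the calibration is good to about 2 mm. A picture is of the moment at which its call begins: read the wrist's pose just before it. camera_params takes no time and is no camera call; for the wrist camera it gives the pose at the moment of the call.
- job.hand_in(): hands the job in, once; it reports no verdict.
The state is a dict: "time_s": time; "joint_pos": joint angles; "joint_velocities": joint speeds; "effort": joint torques, N m; "ee_pos": TCP position; "eef_rot": TCP orientation; "wrist_force": force on the tool from outside, world axes, zero at the start; "torque": the same for the moment, N m; "opening": finger opening in mm.
Only numpy, scipy, OpenCV 4.12 (cv2) and the standard library are available. Lean on these libraries where they do the work, as an engineer would, in place of code of your own. Each camera call takes 0.05 s, during which the arm holds its last target. There are 200 camera calls.

TASK

Find which of the three sockets on the tray fits the nut of the forked clamp that holds the bar on the teal saw bed: only that one goes all the way down over the nut to its washer. Try them on that nut, and stand those that do not fit upright back on the tray. Finish with the fitting socket fully down on the clamp nut, upright on its washer, and keep holding it there in the gripper without letting go. Leave the oil bottle, the tube offcut and the spanner where they are.

Things in the scene. Friction and masses are not known exactly. Their poses are not given: they have to be found in the camera images.
- socket_a: black steel socket standing mouth down: round, 47 mm across, 40 mm high; on top a bright hexagonal adapter, 26 mm across flats, 38 mm high. 0.2 to 0.45 kg. Origin: centre of the rim (underside), z up. Local x is square to a flat of the adapter and to a flat of the hole (both hexagons have their flats the same way).
- socket_b: looks the same as socket_a from outside. The three hexagonal holes (bevelled mouth, 2 mm wide and 5 mm high) are 20.6, 25.6 and 31.6 mm across flats and 31.5, 24.5 and 17.5 mm deep; the names do not tell which is which. A hole too narrow stops on the nut, one too wide stops on the stud's end, 5 mm or more short of the washer.
- socket_c: looks the same as socket_a from outside, and has the same axes and outer sizes; see socket_b for the holes.
- nut_19: fixed steel hexagonal nut, 19 mm across flats, 11 mm high, on a 50 mm washer; its 12.7 mm stud stands 19 mm out of the top. It does not turn. Origin: centre of its foot = the washer's top, 75 mm above the table, where a fully seated socket's rim rests. Local x is square to a flat. Any one of the three nuts is in the clamp, two are spares.
- nut_24: fixed steel hexagonal nut, 24 mm across flats, 14 mm high, on a 50 mm washer; its 16 mm stud stands 9 mm out of the top. It does not turn. Origin: centre of its foot = the washer's top, 75 mm above the table, where a fully seated socket's rim rests. Local x is square to a flat. Any one of the three nuts is in the clamp, two are spares.
- nut_30: fixed steel hexagonal nut, 30 mm across flats, 16 mm high, on a 50 mm washer; its 20 mm stud ends flush with the top. It does not turn. Origin: centre of its foot = the washer's top, 75 mm above the table, where a fully seated socket's rim rests. Local x is square to a flat. Any one of the three nuts is in the clamp, two are spares.
- clamp_stud (a point): axis of the stud in the forked bar clamp (two bright bars, 54 mm wide over both, 170 mm long, pressing down a dark square steel bar), at the washer's top, 75 mm above the table: the nut standing here is the clamp nut. The spare nuts stand at least 115 mm from it.
- bed: fixed teal bed plate with steel top and dark slots, 220 x 270 x 30 mm, carrying the clamp, a 30 mm square bar on the far side and the nuts; the clamp's top is 72 mm above the table. Origin: centre of its underside; the clamp lies along local x near the -y end.
- tray: fixed tray with a plywood floor, 190 x 200 mm inside, floor 6 mm above the table, rim 14 mm high. Origin: centre of its underside; the three sockets stand on it about 100 mm apart
- oil_bottle: bystander: grey bottle 56 mm across, 150 mm high, origin at the centre of its underside
- offcut: bystander: upright ring cut from steel tube, 60 mm across, 45 mm high, origin at the centre of its underside
- spanner: bystander: spanner lying on the table, origin at its underside
There are look-alikes about, which are no part of the job. What is shaped like the socket_b but blue or pink is not meant.

How it is judged:
By the outcome, as a careful person would: the job done as asked, in the order asked, and still so for the second after the job is handed in, while the arm keeps its last pose, push and grip.
It also fails if it takes over 72 s, if anything falls off the work surface, if the arm or the gripper's body presses on something with over 40 N, if the wrist force passes 120 N, or if a joint passes its speed limit or range.

## Working session

There is one attempt and no reset: what is moved stays moved. The work goes in short steps, Python scripts to look and compute and a tool call to move; the robot and the scene stay as the last step left them, time stands still between calls to the robot, and variables do not carry over. Pictures are saved under pics/ and viewed, about 8 in all and at most 12, crops included, and the job is handed in when it is done.

Besides the shell and the picture viewer there is one more tool, called after "Request:" as a command line: name --argument value ..., lists and objects as JSON in quotes. step_arm: Moves the arm, as the interface text tells. Its arguments: {"type":"object","properties":{"commands":{"type":"array"},"hand":{"type":"number"},"squeeze":{"type":"number"}},"required":["commands"]}

```bash
mkdir -p pics; cat > h.py <<'E'
import numpy as np, cv2
from bench import sensors, eyes, job
def cam(n):
    p=eyes.camera_params(n); f=210/np.tan(np.radians(p["vertical_fov"])/2)
    return f,p["cx"],p["cy"],np.array(p["R"]),np.array(p["t"])
def ray(c,u,v,z):
    f,cx,cy,R,t=c; d=R.T@np.array([(u-cx)/f,(v-cy)/f,1]); o=-R.T@t
    return o+d*(z-o[2])/d[2]
def proj(c,X):
    f,cx,cy,R,t=c; q=R@np.array(X,float)+t; return q[0]/q[2]*f+cx,q[1]/q[2]*f+cy
def cloud(c,D):
    f,cx,cy,R,t=c; v,u=np.mgrid[:D.shape[0],:D.shape[1]]
    q=np.stack([(u-cx)/f*D,(v-cy)/f*D,D],-1)-t; return q@R
E
python3 - <<'E'
from h import *
s=sensors.get_state(); print(s)
for n in("scene","top"):
    c=cam(n); im,d=eyes.get_image(n); np.savez(f"{n}.npz",im=im,d=d); cv2.imwrite(f"pics/{n}0.png",im)
    print(n,c, (d>0).mean())
E
```

```text
{'time_s': 0.0, 'joint_pos': array([-7.84296946e+01,  1.51682211e+01,  9.19795417e+01,  7.85411832e-04,
        7.29782619e+01, -2.11475776e+00]), 'joint_velocities': array([ 0.09094651,  0.00633683, -0.04217626,  0.03027948, -0.01038251,
        0.0035431 ]), 'effort': array([ 5.47886211e-04, -5.02102125e+01, -3.56871271e+01,  7.28660636e-02,
        2.95860227e-02, -1.95359353e-04]), 'ee_pos': array([ 159.53344445, -655.06564026,  198.91527141]), 'eef_rot': array([[ 9.71611803e-01,  2.36580474e-01, -4.28321812e-04],
       [ 2.36580843e-01, -9.71609412e-01,  2.15747668e-03],
       [ 9.42553510e-05, -2.19756254e-03, -9.99997581e-01]]), 'wrist_force': array([-0.50299749,  0.93078306, -0.06349206]), 'torque': array([ 0.01402334, -0.03191501,  0.01350853]), 'opening': 88.10152118864535}
scene (np.float64(523.1868839011673), 281.0284116458963, 202.99455303250696, array([[-0.57883545,  0.81532492, -0.01395713],
       [ 0.6517554 ,  0.45228825, -0.60881052],
       [-0.49006574, -0.36149774, -0.79319288]]), array([ 360.65916226, -283.3087431 , 1305.67913657])) 0.9958673469387755
top (np.float64(390.8805921969877), 280.60937018079545, 210.85277977339663, array([[ 0.01126932, -0.99991316,  0.00683215],
       [-0.9927911 , -0.01200389, -0.11925497],
       [ 0.11932662, -0.00543898, -0.99284016]]), array([-53.80274474, 571.88011933, 899.00405271])) 0.9961479591836735
```

View pics/scene0.png

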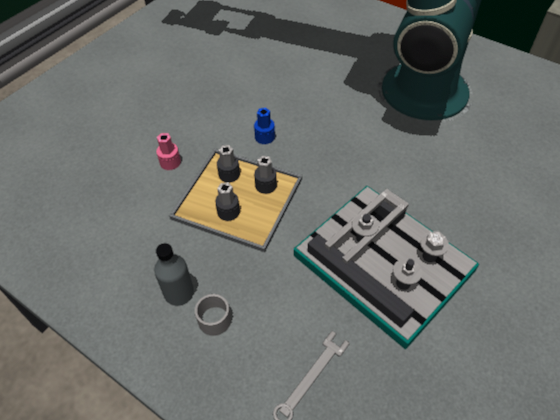

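View pics/top0.png

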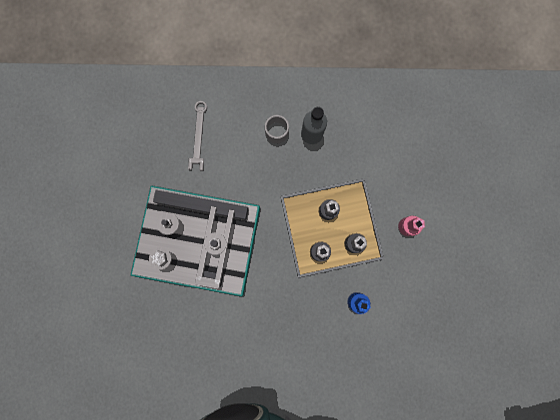

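Candidates by top-image pixel:
- Black sockets on the tray: (330,209), (320,252) and (357,243).
- Look-alikes: pink (413,226) and blue (360,303), both off the tray and rejected.
- Nuts: (215,244) in the fork, so the clamp nut. Spares are (170,224) and (160,260).

Next I measure them.

```bash
python3 - <<'E'
from h import *
c=cam("top"); z=np.load("top.npz"); im,d=z["im"],z["d"]; P=cloud(c,d)
print("table z",np.median(P[100:110,60:100,2]))
for n,(u,v) in dict(s1=(330,209),s2=(320,252),s3=(357,243),clamp=(215,244),n1=(170,224),n2=(160,260)).items():
    w=P[v-20:v+21,u-20:u+21].reshape(-1,3)
    zt=(70,95) if n[0]=='s' else (78,120)
    m=(w[:,2]>zt[0])&(w[:,2]<zt[1]); q=w[m]
    print(n,m.sum(),q.mean(0).round(1),((q.max(0)+q.min(0))/2).round(1),np.ptp(q,0).round(1), ray(c,u,v,84).round(1))
# bed: points z 25-35 in teal/steel region ; tray
m=(P[...,2]>26)&(P[...,2]<34); m[:,:120]=0; m[:,265:]=0;m[:180]=0;m[300:]=0
print("bed rect",cv2.minAreaRect(P[m][:,:2].astype(np.float32)))
hsv=cv2.cvtColor(im,cv2.COLOR_BGR2HSV); m=(hsv[...,1]>80)&(hsv[...,0]>10)&(hsv[...,0]<30)
m[:, :270]=0; m[:,390:]=0; m[:170]=0;m[285:]=0
print("tray",cv2.minAreaRect(P[m&(P[...,2]<12)][:,:2].astype(np.float32)))
cv2.imwrite("pics/crop1.png",np.hstack([cv2.resize(im[170:310,120:270],None,fx=2.6,fy=2.6,interpolation=2),cv2.resize(im[170:310,270:420],None,fx=2.6,fy=2.6,interpolation=2)]))
s=sensors.get_state();cw=cam("wrist");print("wrist cam centre in tool",np.array(s["eef_rot"]).T@(-cw[3].T@cw[4]-s["ee_pos"]),"R tool",np.array(s["eef_rot"]).T@cw[3].T, cw[0])
E
```

```text
table z 0.997896446004989
s1 124 [ 578.7 -161.8   83.9] [ 579.3 -162.7   79.6] [27.7 27.6 17.7] [ 572.1 -158.6   84. ]
s2 127 [ 478.2 -141.    84.1] [ 478.4 -141.1   79.5] [28.9 26.  18.7] [ 475.  -135.9   84. ]
s3 131 [ 499.  -224.3   84. ] [ 498.5 -225.1   80.5] [27.1 27.6 15. ] [ 496.  -218.9   84. ]
clamp 119 [492.7  99.9  91.3] [492.6 102.1  89.9] [40.6 45.3 23.7] [490.1  98.9  84. ]
n1 97 [536.  207.7  90.5] [536.4 207.5  93.4] [40.8 42.  30.6] [533.8 201.3  84. ]
n2 198 [458.  222.   90.1] [459.9 223.7  87.5] [44.4 44.6 18.7] [453.3 219.9  84. ]
bed rect ((502.5761413574219, 155.08299255371094), (269.72955322265625, 219.646240234375), 80.26364135742188)
tray ((537.8441162109375, -171.71286010742188), (189.43463134765625, 200.30264282226562), 12.805286407470703)
wrist cam centre in tool [ 7.34015440e+01 -2.94644634e-02 -1.84759725e+02] R tool [[-2.62159804e-04 -9.59348238e-01 -2.82224893e-01]
 [ 9.99999921e-01 -3.35804694e-04  2.12574652e-04]
 [-2.98705562e-04 -2.82224815e-01  9.59348250e-01]] 306.6154727164955
```

View pics/crop1.png

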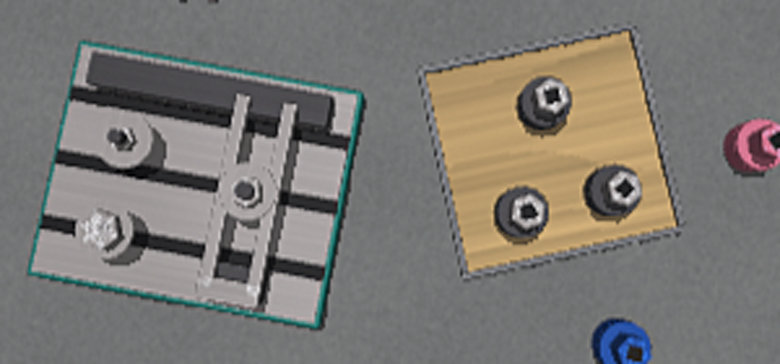

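In the crop, the clamp nut sits between the fork bars at about (247,192). The three black sockets have bright hexes at (548,97), (525,211) and (622,188). Moving over the tray for a close look.

Request:
step_arm --commands '[[[463,-381,0,0,0,0],[463,-381,0,0,0,0],[463,-381,0,0,0,0],[463,-381,0,0,0,0],[463,-381,0,0,0,0],[463,-381,0,0,0,0],[463,-381,0,0,0,0],[463,-381,0,0,0,0],[463,-381,0,0,0,0],[463,-381,0,0,0,0]]]' --hand 80 --squeeze 40

```text
time_s: 1.35
ee_pos: [520.4, -173.4, 199.8]
eef_rot: [[0.971, 0.239, -0.0], [0.239, -0.971, 0.001], [-0.0, -0.001, -1.0]]
wrist_force: [-0.2, -0.6, -0.9]
opening: 60.6
```

```bash
python3 - <<'E'
from h import *
c=cam("wrist"); im,d=eyes.get_image("wrist"); np.savez("w1.npz",im=im,d=d)
cv2.imwrite("pics/w1.png",im)
for n,p in dict(s1=(579,-163,84),s2=(478,-141,84),s3=(499,-225,84)).items(): print(n,np.round(proj(c,p)))
E
```

```text
s1 [288. 132.]
s2 [243. 224.]
s3 [327. 224.]
```

Request:
step_arm --commands '[[[39,-272,0,0,0,0],[39,-272,0,0,0,0],[39,-272,0,0,0,0],[39,-272,0,0,0,0],[39,-272,0,0,0,0],[39,-272,0,0,0,0],[39,-272,0,0,0,0]]]'

```text
time_s: 2.28
ee_pos: [492.8, 96.6, 199.9]
eef_rot: [[0.972, 0.237, -0.001], [0.237, -0.972, -0.001], [-0.001, 0.001, -1.0]]
wrist_force: [0.6, -0.8, -0.0]
opening: 60.9
```

```bash
python3 - <<'E'
from h import *
c=cam("wrist"); im,d=eyes.get_image("wrist"); np.savez("w2.npz",im=im,d=d)
f=[c[i] for i in range(5)]; import pickle; pickle.dump(f,open("w2.pkl","wb"))
a=cv2.imread("pics/w1.png"); 
print(np.round(proj(c,(493,100,98))))
u,v=np.round(proj(c,(493,100,90))).astype(int)
cr=im[max(0,v-50):v+50,u-65:u+65]
cv2.imwrite("pics/w12.png",np.vstack([a[:, :],cv2.resize(cr,(560,int(560*cr.shape[0]/cr.shape[1])),interpolation=2)])[:,:])
E
python3 -c "
import cv2;a=cv2.imread('pics/w12.png');cv2.imwrite('pics/w12b.png',cv2.hconcat([cv2.resize(a[:420],(400,300)),cv2.resize(a[420:],(400,300))]))"
```

```text
[280. 195.]
```

View pics/w12b.png

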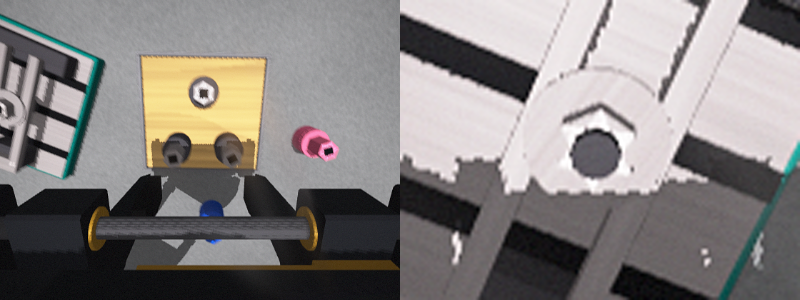

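The tray view shows all three sockets with nothing in the way. In the nut crop, the hex and its dark stud end are centred near (597,152). Next I measure the stud height and diameter and the nut's yaw.

```bash
python3 - <<'E'
from h import *
import pickle
c=pickle.load(open("w2.pkl","rb")); z=np.load("w2.npz"); im,d=z["im"],z["d"]; P=cloud(c,d)
u0,v0=np.round(proj(c,(493,100,90))).astype(int); print(u0,v0)
w=P[v0-25:v0+25,u0-25:u0+25].reshape(-1,3)
h=np.histogram(w[:,2],np.arange(70,112,1)); print([(int(b),int(a)) for a,b in zip(*h) if a])
for lo,hi in((82,93),(93,104),(73,78)):
    q=w[(w[:,2]>lo)&(w[:,2]<hi)]
    if len(q)>3: print(lo,hi,len(q),np.median(q[:,2]),((q.max(0)+q.min(0))/2).round(1),np.ptp(q,0).round(1),cv2.minEnclosingCircle(q[:,:2].astype(np.float32)))
# stud end: dark blob
g=im[...,::-1].mean(2); m=np.zeros(g.shape,np.uint8); s=np.s_[v0-22:v0+22,u0-22:u0+22]; m[s]=(g[s]<110)&(P[s][...,2]>93)
n,l,st,ce=cv2.connectedComponentsWithStats(m)
for i in range(1,n):
    if st[i,4]>40: print("dark",st[i],ce[i],ray(c,*ce[i],98).round(1))
# hex: pixels with height 85-92.. plus stud, project to plane
q=w[(w[:,2]>84)&(w[:,2]<110)][:,:2].astype(np.float32); hu=cv2.convexHull(q)[:,0]
best=[]
for a in range(0,60):
    wd=[]
    cen=hu.mean(0)
    for k in range(3):
        t=np.radians(a+60*k); pr=hu@[np.cos(t),np.sin(t)]; wd.append(np.ptp(pr))
    best.append((sum(wd),a,np.round(wd,1)))
print(sorted(best,key=lambda x:x[0])[:4])
E
```

```text
280 193
[(70, 17), (71, 117), (72, 130), (73, 87), (74, 457), (75, 545), (76, 121), (77, 8), (78, 6), (79, 2), (80, 6), (81, 5), (82, 3), (83, 4), (84, 6), (85, 5), (86, 5), (87, 21), (88, 94), (89, 138), (90, 23), (91, 6), (92, 5), (93, 1), (94, 4), (95, 5), (96, 16), (97, 78), (98, 88), (99, 20)]
82 93 310 89.1137157612905 [493.3 102.1  87.5] [26.6 25.  10.4] ((493.09063720703125, 102.10516357421875), 13.678940773010254)
93 104 212 98.02302241357907 [493.1 102.1  96.8] [15.9 15.6  5.9] ((493.0562744140625, 102.10417175292969), 8.00377368927002)
73 78 1218 75.10410054118768 [491.2 101.8  75.4] [52.3 50.8  4.8] ((491.0740661621094, 100.02691650390625), 30.007343292236328)
dark [270 186  17  16 202] [278.09405941 193.8019802 ] [493.7 102.1  98. ]
[(np.float64(72.22448948926728), 37, array([24.1, 23.8, 24.3])), (np.float64(72.27281906403866), 38, array([24.2, 23.8, 24.2])), (np.float64(72.37589468301321), 36, array([24.2, 23.8, 24.4])), (np.float64(72.42941070136868), 39, array([24.4, 23.8, 24.2]))]
```

Clamp nut measured: nut_24 (24 mm hex, 16 mm stud ending at 98), centre (493.1, 102.1), flat normal 37.5° mod 60. Now the sockets, from the earlier wrist picture.

```bash
cat >> h.py <<'E'
def hexfit(P,xy,zlo,zhi,r=22):
    q=P.reshape(-1,3); q=q[(np.hypot(q[:,0]-xy[0],q[:,1]-xy[1])<r)&(q[:,2]>zlo)&(q[:,2]<zhi)]
    hu=cv2.convexHull(q[:,:2].astype(np.float32))[:,0]; best=None
    for a in range(60):
        t=np.radians(a+60*np.arange(3)); N=np.stack([np.cos(t),np.sin(t)]); pr=hu@N
        s=np.ptp(pr,0).sum()
        if best is None or s<best[0]:
            mid=(pr.max(0)+pr.min(0))/2; best=(s,a,np.ptp(pr,0).round(1),np.linalg.lstsq(N.T,mid,rcond=None)[0].round(1))
    return best[1:]+(len(q),np.median(q[:,2]).round(1))
E
python3 - <<'E'
from h import *
import pickle
z=np.load("w1.npz"); d=z["d"]; c2=cam("wrist"); s=sensors.get_state()
R=np.array(s["eef_rot"]); Rt=R.T@c2[3].T; o=R.T@(-c2[3].T@c2[4]-s["ee_pos"])
R1=np.array([[.971,.239,0],[.239,-.971,.001],[0,-.001,-1]]); e=np.array([520.4,-173.4,199.8])
Rc=(R1@Rt).T; c=(*c2[:3],Rc,-Rc@(e+R1@o)); P=cloud(c,d)
for n,p in dict(s1=(579,-163),s2=(478,-141),s3=(499,-225)).items(): print(n,hexfit(P,p,80,88))
print("floor",np.median(P[80:100,250:300,2]))
E
```

```text
s1 (43, array([26. , 25.9, 25.9]), array([ 578.9, -161.9]), 669, np.float64(84.1))
s2 (24, array([26.9, 25.7, 26.9]), array([ 478.3, -140.6]), 541, np.float64(84.2))
s3 (44, array([26.5, 26.1, 26.6]), array([ 499. , -224.4]), 546, np.float64(84.1))
floor 6.041143173165782
```

Request:
step_arm --commands '[[[22,272,0,0,0,0.5],[22,272,0,0,0,0.5],[22,272,0,0,0,0.5],[22,272,0,0,0,0.5],[22,272,0,0,0,0.5],[22,272,0,0,0,0.5],[22,272,0,0,0,0.5],[22,272,40,0,0,0.5]]]'

```text
time_s: 3.32
ee_pos: [581.6, -161.1, 164.1]
eef_rot: [[0.973, 0.23, 0.008], [0.23, -0.973, -0.002], [0.008, 0.004, -1.0]]
wrist_force: [0.3, 0.0, -0.7]
opening: 60.6
```

```bash
cat > look.py <<'E'
import sys
from h import *
x,y,lo,hi=map(float,sys.argv[1:5]); 
for k in range(2):
    s=sensors.get_state(); c=cam("wrist"); im,d=eyes.get_image("wrist")
fit=hexfit(cloud(c,d),(x,y),lo,hi); R=np.array(s["eef_rot"]); print(s["time_s"],np.round(s["ee_pos"],1),np.round(s["joint_velocities"],1),fit)
D=np.array([*fit[2],0])-[*s["ee_pos"][:2],0]; ty=np.degrees(np.arctan2(R[1,1],R[0,1]))
da=(ty-fit[0]+30)%60-30
print("tool shift",(R.T@D).round(1),"tool az",da.round(1),"tooly",ty.round(1),"tilt",R[:,2].round(3))
E
python3 look.py 579 -162 80 88
```

```text
3.375 [ 576.2 -159.2  155.4] [ 0.1  0.9  2.9 -0.2  7.2 -0.1] (43, array([26.3, 25.3, 26.4]), array([ 578.9, -161.9]), 777, np.float64(84.2))
tool shift [ 2.   3.3 -0. ] tool az 0.3 tooly -76.7 tilt [-0.005  0.002 -1.   ]
```

Request:
step_arm --commands '[[[2,3,0,0,0,0],[2,3,40,0,0,0],[2,3,80,0,0,0],[2,3,105,0,0,0],[2,3,105,0,0,0],[2,3,105,0,0,0]]]'

```text
time_s: 4.18
ee_pos: [583.2, -164.5, 57.5]
eef_rot: [[0.974, 0.228, 0.003], [0.228, -0.974, -0.001], [0.003, 0.002, -1.0]]
wrist_force: [-1.1, -0.3, 0.3]
opening: 60.4
```

Request:
step_arm --commands '[[[-3.6,-3.5,5,0,0,0],[-3.6,-3.5,5,0,0,0],[-3.6,-3.5,5,0,0,0]]]'

```text
time_s: 4.55
ee_pos: [577.2, -161.6, 50.7]
eef_rot: [[0.974, 0.228, 0.001], [0.228, -0.974, -0.0], [0.001, 0.0, -1.0]]
wrist_force: [0.1, -0.9, 0.5]
opening: 60.8
```

Request:
step_arm --commands '[[[0,0,0,0,0,0],[0,0,0,0,0,0],[0,0,0,0,0,0],[0,0,0,0,0,0]]]' --hand 255

```text
time_s: 5.05
ee_pos: [577.0, -161.6, 50.2]
eef_rot: [[0.974, 0.228, -0.0], [0.228, -0.974, -0.0], [-0.0, 0.0, -1.0]]
wrist_force: [-0.9, -1.0, -0.3]
opening: 22.4
```

Request:
step_arm --commands '[[[0,0,0,0,0,0],[0,0,-5,0,0,0],[0,0,-20,0,0,0],[0,0,-60,0,0,0],[0,0,-110,0,0,0],[0,0,-130,0,0,0],[0,0,-130,0,0,0]]]'

```text
time_s: 5.92
ee_pos: [578.4, -162.0, 182.5]
eef_rot: [[0.974, 0.228, 0.004], [0.228, -0.974, -0.001], [0.004, 0.002, -1.0]]
wrist_force: [-0.7, -0.1, 0.6]
opening: 0.6
```

```bash
python3 - <<'E'
from h import *
im,d=eyes.get_image("wrist"); a,_=eyes.get_image("scene"); s=sensors.get_state()
print(s["ee_pos"],s["wrist_force"],s["opening"])
c=cam("scene"); u,v=np.round(proj(c,s["ee_pos"])).astype(int); print(u,v)
cv2.imwrite("pics/lift1.png",np.hstack([cv2.resize(im,(400,300)),cv2.resize(a[max(0,v-75):v+75,u-100:u+100],(400,300))]))
E
```

```text
[ 576.00026909 -161.25814328  178.69598231] [-0.13936361 -0.39260988 -0.74482625] 0.5219672664901058
222 153
```

View pics/lift1.png

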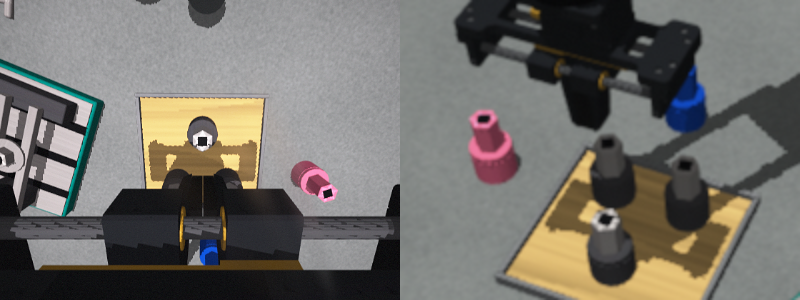

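The gripper is shut on nothing and s1 has not moved. In the scene crop the finger ends show about 13 px above where the reported TCP should project. I'll check that with depth.

```bash
python3 - <<'E'
from h import *
s=sensors.get_state(); print(np.round(s["ee_pos"],1),np.round(s["joint_pos"],2))
for n in("scene","top","wrist"):
    c=cam(n); im,d=eyes.get_image(n); P=cloud(c,d); np.savez(n+"1.npz",im=im,d=d)
    q=P.reshape(-1,3); m=(abs(q[:,0]-s["ee_pos"][0])<60)&(abs(q[:,1]-s["ee_pos"][1])<60)&(q[:,2]>100)&(q[:,2]<260)
    q=q[m]; print(n,len(q),"min z",np.percentile(q[:,2],[0,1,3]).round(1) if len(q) else "")
    if len(q):
        for lo in range(140,240,10):
            r=q[(q[:,2]>=lo)&(q[:,2]<lo+10)]
            if len(r)>5: print(lo,len(r),r.min(0).round(),r.max(0).round())
    t=P.reshape(-1,3); m=(np.hypot(t[:,0]-579,t[:,1]+162)<40)&(t[:,2]>75)&(t[:,2]<95)
    if m.sum()>5: print(n,"s1 hex",hexfit(P,(579,-162),80,89,40))
E
```

```text
[ 576.  -161.3  178.7] [-18.03   7.79 102.93   0.    69.41  58.79]
scene 344 min z [214.5 217.9 219.6]
210 13 [ 584. -170.  215.] [ 588. -150.  220.]
220 71 [ 566. -173.  220.] [ 591. -146.  230.]
230 86 [ 566. -175.  230.] [ 591. -145.  240.]
scene s1 hex (44, array([29.3, 28.1, 25.9]), array([ 579.5, -163.5]), 144, np.float64(83.8))
top 0 min z 
wrist 2648 min z [215.2 216.4 218.1]
210 148 [ 582. -170.  215.] [ 589. -147.  220.]
220 492 [ 582. -173.  220.] [ 590. -145.  230.]
230 774 [ 568. -174.  230.] [ 590. -144.  240.]
wrist s1 hex (42, array([26.4, 25.6, 26.3]), array([ 579.1, -162. ]), 677, np.float64(84.2))
```

```bash
python3 - <<'E'
from h import *
import pickle
c=pickle.load(open("w2.pkl","rb")); P=cloud(c,np.load("w2.npz")["d"]).reshape(-1,3)
R=np.array([[.972,.237,0],[.237,-.972,0],[0,0,-1]]); q=(P-[492.8,96.6,199.9])@R
z=np.load("wrist1.npz"); c=cam("wrist"); s=sensors.get_state(); q2=(cloud(c,z["d"]).reshape(-1,3)-s["ee_pos"])@np.array(s["eef_rot"])
z=np.load("scene.npz"); q3=(cloud(cam("scene"),z["d"]).reshape(-1,3)-[159.5,-655.1,198.9])@np.array([[.9716,.2366,0],[.2366,-.9716,0],[0,0,-1]])
for n,k in(("open60",q),("shut",q2)):
    m=(abs(k[:,1])<75)&(abs(k[:,0])<40)&(k[:,2]<20)&(k[:,2]>-75); r=k[m]
    print(n,m.sum(),r[:,2].max())
    for lo in range(-70,20,10):
        t=r[(r[:,2]>=lo)&(r[:,2]<lo+10)]
        if len(t): print(lo,len(t),t.min(0).round(),t.max(0).round())
E
```

```text
open60 3718 -37.454825557854605
-70 1279 [ -8. -46. -70.] [ 12.  46. -60.]
-60 1050 [ -9. -45. -60.] [ 12.  45. -50.]
-50 724 [ -9. -44. -50.] [ 12.  43. -40.]
-40 104 [ -8. -39. -40.] [ 12.  38. -37.]
shut 2134 -37.72046720971308
-70 627 [  0. -15. -70.] [ 12.  15. -60.]
-60 717 [ -8. -15. -60.] [ 12.  15. -50.]
-50 444 [  9. -14. -50.] [ 12.  14. -40.]
-40 62 [  9.  -9. -40.] [ 11.   9. -38.]
```

The scene and wrist cameras, the latter with the gripper both open and shut, agree: the real finger ends are about 37 mm behind the reported TCP. That fits the empty close. I'll correct heights by 37 mm, so the tips are at 53 when reported z is about 16, and watch the force on the way down.

Request:
step_arm --commands '[[[1.2,1.3,40,0,0,0],[1.2,1.3,80,0,0,0],[1.2,1.3,120,0,0,0],[1.2,1.3,140,0,0,0],[1.2,1.3,150,0,0,0],[1.2,1.3,155,0,0,0],[1.2,1.3,160,0,0,0],[1.2,1.3,160,0,0,0],[1.2,1.3,160,0,0,0]]]' --hand 80

```text
time_s: 7.3
ee_pos: [579.1, -162.8, 21.0]
eef_rot: [[0.974, 0.228, 0.001], [0.228, -0.974, -0.0], [0.001, 0.001, -1.0]]
wrist_force: [-0.6, 0.0, 0.8]
opening: 60.6
```

Down 4 mm more, then close.

Request:
step_arm --commands '[[[-1,0,4,0,0,0],[-1,0,4,0,0,0]]]'

```text
time_s: 7.55
ee_pos: [577.1, -162.7, 15.9]
eef_rot: [[0.974, 0.228, -0.001], [0.228, -0.974, 0.0], [-0.0, -0.0, -1.0]]
wrist_force: [-0.1, 0.2, -0.2]
opening: 60.6
```

Request:
step_arm --commands '[[[0,0,0,0,0,0],[0,0,0,0,0,0],[0,0,0,0,0,0],[0,0,0,0,0,0],[0,0,0,0,0,0],[0,0,0,0,0,0]]]' --hand 255

```text
time_s: 8.3
ee_pos: [577.5, -162.7, 16.2]
eef_rot: [[0.974, 0.228, -0.0], [0.228, -0.974, 0.0], [0.0, -0.0, -1.0]]
wrist_force: [-0.2, 0.8, 0.3]
opening: 25.5
```

Gripped at 25.5 mm, as expected. Lift and go over the clamp nut, turning 5.7° to match the flats.

Request:
step_arm --commands '[[[0,0,-30,0,0,0],[0,0,-80,0,0,0],[0,-40,-124,0,0,0],[-23,-277,-124,0,0,5.7],[-23,-277,-124,0,0,5.7],[-23,-277,-124,0,0,5.7],[-23,-277,-124,0,0,5.7],[-23,-277,-124,0,0,5.7],[-23,-277,-124,0,0,5.7],[-23,-277,-124,0,0,5.7]]]'

```text
time_s: 9.55
ee_pos: [492.1, 100.5, 139.9]
eef_rot: [[0.992, 0.129, -0.0], [0.129, -0.992, -0.0], [-0.001, 0.0, -1.0]]
wrist_force: [-1.3, -0.0, -3.0]
opening: 26.1
```

```bash
cat > nut.py <<'E'
from h import *
import sys
for k in range(2): eyes.get_image("scene")
im,d=eyes.get_image("scene")
s=sensors.get_state(); R=np.array(s["eef_rot"]); P=cloud(cam("scene"),d)
ox=float(sys.argv[1]) if len(sys.argv)>1 else 1.5
ax=s["ee_pos"]+R@[ox,0,0]; D=np.array([493.1,102.1,0])-[ax[0],ax[1],0]
ty=np.degrees(np.arctan2(R[1,1],R[0,1]))
print(s["time_s"],np.round(s["ee_pos"],1),"F",np.round(s["wrist_force"],1),"open",round(s["opening"],1),"rim z",round(s["ee_pos"][2]-10.2,1))
print("tool shift",(R.T@D).round(1),"az",round((ty-37.5+30)%60-30,1))
q=P.reshape(-1,3); q=q[(np.hypot(q[:,0]-ax[0],q[:,1]-ax[1])<30)]
cv2.imwrite("pics/n%04d.png"%int(s["time_s"]*10),cv2.resize(im[150:300,280:480],(800,600)))
E
python3 nut.py
```

```text
9.7 [492.2 100.6 140.1] F [-0.2 -0.5 -4.1] open 25.6 rim z 129.9
tool shift [-0.5 -1.4 -0. ] az -0.1
```

Request:
step_arm --commands '[[[-0.5,-1.4,0,0,0,0],[-0.5,-1.4,15,0,0,0],[-0.5,-1.4,25,0,0,0],[-0.5,-1.4,32,0,0,0],[-0.5,-1.4,36,0,0,0],[-0.5,-1.4,39,0,0,0],[-0.5,-1.4,41,0,0,0],[-0.5,-1.4,43,0,0,0]]]'

```text
time_s: 10.7
ee_pos: [491.5, 103.0, 97.4]
eef_rot: [[0.991, 0.13, 0.001], [0.13, -0.991, 0.0], [0.001, -0.0, -1.0]]
wrist_force: [0.5, 0.6, -4.4]
opening: 25.5
```

Request:
step_arm --commands '[[[0,0.9,2,0,0,0],[0,0.9,4,0,0,0],[0,0.9,5,0,0,0],[0,0.9,5,0,0,0]]]'

```text
time_s: 11.2
ee_pos: [491.3, 102.0, 92.1]
eef_rot: [[0.991, 0.13, -0.0], [0.13, -0.991, -0.0], [-0.0, -0.0, -1.0]]
wrist_force: [0.1, -0.2, -3.6]
opening: 25.6
```

Request:
step_arm --commands '[[[0,0,2,0,0,0],[0,0,3,0,0,0],[0,0,4,0,0,0],[0,0,4,0,0,0]]]'

```text
time_s: 11.7
ee_pos: [491.3, 102.1, 88.1]
eef_rot: [[0.991, 0.13, -0.0], [0.13, -0.991, -0.0], [-0.0, -0.0, -1.0]]
wrist_force: [-0.3, 0.1, -2.9]
opening: 25.6
```

Request:
step_arm --commands '[[[0,0,1.5,0,0,0],[0,0,3,0,0,0],[0,0,4,0,0,0],[0,0,4,0,0,0]]]'

```text
time_s: 12.2
ee_pos: [491.7, 102.2, 85.2]
eef_rot: [[0.991, 0.13, 0.0], [0.13, -0.991, 0.0], [0.001, -0.0, -1.0]]
wrist_force: [-2.4, -0.6, 5.1]
opening: 25.6
```

```bash
python3 nut.py; ls pics
```

```text
12.35 [491.7 102.2  85.2] F [-3.3  0.2  5.7] open 25.2 rim z 75.0
tool shift [-0.1  0.3 -0. ] az -0.0
crop1.png
lift1.png
n0097.png
n0123.png
scene0.png
top0.png
w1.png
w12.png
w12b.png
```

Contact came at rim z 75.0, the washer height; the wide socket would have stopped at 80.5 and the narrow one near 88. I'll check independently that the socket didn't slip up in the grip.

```bash
python3 - <<'E'
from h import *
for n in("scene","top"):
    c=cam(n); im,d=eyes.get_image(n); q=cloud(c,d).reshape(-1,3)
    r=np.hypot(q[:,0]-493.1,q[:,1]-102.1)
    m=(r>15.5)&(r<22.5)&(q[:,2]>100)&(q[:,2]<122); h=np.histogram(q[m,2],np.arange(100,123)); print(n,"shoulder",m.sum(),np.median(q[m,2]) if m.any() else "",h[0])
    m=(r>21)&(r<26)&(q[:,2]>70)&(q[:,2]<122); print(" wall z range",q[m,2].min() if m.any() else"",m.sum())
    for lo in range(70,120,5):
        k=m&(q[:,2]>=lo)&(q[:,2]<lo+5); 
        if k.any(): print("  ",lo,k.sum(),q[k].mean(0).round(1))
E
```

```text
scene shoulder 138 114.47301994110633 [ 1  3  2  3  5  2  2  3  9  0  2  1  9 15 30 28 14  8  1  0  0  0]
 wall z range 70.1736599403907 432
   70 58 [504.9 110.3  72.9]
   75 50 [508.9 109.3  77.1]
   80 42 [509.8 109.2  82.6]
   85 39 [511.7 106.1  87.5]
   90 39 [508.8 108.1  92.2]
   95 42 [511.3 107.6  97.5]
   100 41 [510.2 109.4 102.6]
   105 46 [509.6 105.8 107.4]
   110 48 [509.6 106.1 112.8]
   115 27 [509.7 100.9 116.1]
top shoulder 0  [0 0 0 0 0 0 0 0 0 0 0 0 0 0 0 0 0 0 0 0 0 0]
 wall z range  0
```

View pics/n0123.png

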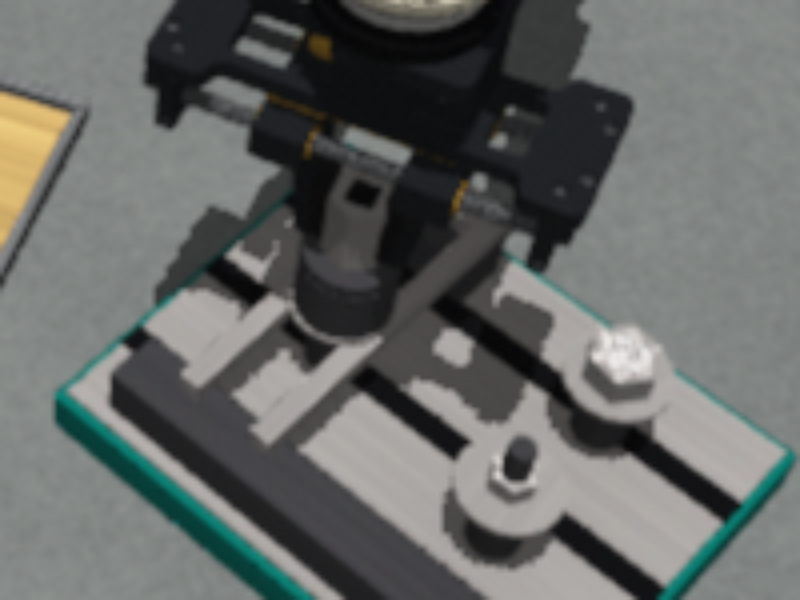

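The picture shows the socket upright with its rim on the clamp washer at about (345,330). Its shoulder measures about 114.5 against the 115 expected when seated; the wide socket would show 120.5. It fits and is seated, and the other two sockets were never moved.

```bash
python3 - <<'E'
from h import *
s=sensors.get_state(); print(s["time_s"],s["ee_pos"],s["wrist_force"],s["opening"]); print(job.hand_in())
E
```

```text
12.45 [491.6685588  102.18256598  85.17075893] [-3.47197011  0.77092675  5.58786493] 25.54219645869029
the job is handed in; nothing more can be done
None
```

The fitting socket is fully down on the clamp nut, upright on its washer and still held in the gripper. I handed the job in at 12.45 s, and no verdict was reported.

- **Finding the fit:** The clamp nut measured as nut_24 (24 mm hex, 16 mm stud). The first socket I tried, the far one on the tray at about (579, -162), went all the way down. I did not try the other two, because only one socket fits. I never touched them or the bystanders.
- **Last checks:** The socket met resistance with its rim at z = 75.0 mm, the washer's height. Its shoulder measured about 114.5 mm by scene-camera depth, against 115 mm if seated and about 120.5 mm if the hole were too wide. The tool stayed upright, the grip opening was 25.5 mm, and the upward wrist force was about 5.6 N.
- **What disagreed:** The real finger ends are about 37 mm short of the reported TCP, as both the scene and wrist cameras showed. My first grasp therefore closed on air above the socket without moving it. I corrected the height and the second grasp held.

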